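Pack the two shoe-care kits

TASK

Make up two kits from the things on the shelf. Overnight kit, in the three-compartment tray: the brush bristles down in the long compartment, the flat polish tin in the larger of the two short compartments and the hair-tie spool in the smaller one. Desk kit, in the two-compartment tray: the cream jar in the shorter compartment and the shine-sponge case in the longer one; everything lies flat on the tray floors, upright as it stands now, and the dish of pins and the watch stand are left where they are.

Things in the scene. Friction and masses are not known exactly. Their poses are not given: they have to be found in the camera images.
- tray3: Three-compartment tray, grey plastic walls with pale floors, 152 x 146 mm (its x, y), fixed to the shelf. Origin: centre of its underside; z up. Walls 4 mm thick, tops 14 mm above the shelf; inner floor 3 mm above the shelf. Long compartment: 144 x 58 mm, long along x, centre at x 0, y +40 mm. Larger short compartment: 80 (x) x 76 (y) mm, centre at x -32, y -31 mm. Smaller short compartment: 60 (x) x 76 (y) mm, centre at x +42, y -31 mm.
- tray2: Two-compartment tray, grey plastic walls with pale floors, 176 x 74 mm (its x, y), fixed to the shelf. Origin: centre of its underside; z up. Walls 4 mm thick, tops 14 mm above the shelf; inner floor 3 mm above the shelf. Shorter compartment: 66 x 66 mm, centre at x -51, y 0 mm. Longer compartment: 98 (x) x 66 (y) mm, centre at x +35, y 0 mm.
- brush: Shoe brush, loose, about 160 g: stainless back 120 x 36 x 20 mm on a firm grey bristle pad 112 x 32 x 20 mm, 40 mm high in all. Long along its x; it stands bristles down. Origin: centre of its underside; z up.
- tin: Flat round polish tin, loose, bare metal, diameter 56 mm, 28 mm high, about 90 g, lying flat. Origin: centre of its underside; z up.
- spool: Red silicone hair-tie spool, loose, an upright ribbed cylinder of diameter 38 mm, 38 mm high, about 50 g. Origin: centre of its underside; z up.
- jar: Small jar of shoe cream, loose, amber glass with a black screw cap, diameter 42 mm, 50 mm high, about 120 g, upright. Origin: centre of its underside; z up.
- case: Shine-sponge case, loose, a rounded black plastic block 74 x 40 x 34 mm (its x, y, z), about 70 g, with a grey panel on top. Origin: centre of its underside; z up.
- dish: Bystander: round wooden dish with two metal safety pins in it, diameter 84 mm, 16 mm high, loose; stays where it is. Origin: centre of its underside.
- watch_stand: Bystander: clear acrylic watch stand, loose; base plate 70 x 60 mm (its x, y), an upright rising to a bar along y of diameter 30 mm, 56 mm long, at x +12 mm; 73 mm high in all; stays where it is. Origin: centre of its underside; z up.
Not all that is in view belongs to the job. What is shaped like the case but blue is not meant.

How it is judged:
By the outcome, as a careful person would: the job done as asked, in the order asked, and still so for the second after the job is handed in, with the robot touching nothing.
It also fails if it takes over 125 s, if anything falls off the work surface, if the arm or the gripper's body presses on something with over 40 N, if the wrist force passes 120 N, or if a joint passes its speed limit or range.

ROBOT

A 6-joint arm with a two-finger parallel gripper is mounted at the origin on the work surface. World frame = base frame: x ahead of the robot, y to its left, z up, the work surface at z = 0. Lengths are in m, angles in rad, forces in N, time in s.
With the tool pointing down it reaches from about 0.275 to 0.825 m from the base axis. Payload 4.9 kg.
Tool frame: the origin (TCP) lies at the very end of the fingers, on their centre line; the grasp point (between the pads) lies 19 mm behind it; z points along the fingers, y is the direction in which the jaws open and shut (so a half turn about z gives the same grasp; the last joint's range is limited). The gripper opens to 85 mm and grips with 20 to 120 N. Pads are 22 mm wide; open, the fingers measure 114 mm over their backs; the gripper's body (76 mm by 85 mm) begins 54 mm behind the grasp point. The pads swing forward as they close: fully open they stand 13 mm farther back than shut.
Start: joints at [1.01, 0.326, -0.193, 1.052, 0, 1.437], TCP at [0.228, 0.501, 0.231] pointing down, gripper open.
Joint ranges: [-2.65, 2.65], [-0.97, 1.79], [-1.3, 1.35], [-1.93, 2.1], [-1.47, 1.37], [-3.14, 3.14]. Speed limits (rad/s): [2.57, 2.57, 3.14, 3.14, 3.14, 3.14].

INTERFACE

Orientations are given as a unit quaternion [x, y, z, w].
In Python, from rig import ctrl, viewer, workorder gives the robot as it stands. The module is installed in compiled form; this text tells all that it offers.
- The arm moves only by the shell command python3 -m inch 'ROWS'. ROWS is text: rows parted by semicolons, each of 7 numbers parted by spaces: the shift along the world's x, y, z in m, then the turn, a rotation vector about the world's x, y, z in degrees, then the closure in counts, from 0 (fully open) to 255 (shut). A call has 1 to 10 rows; each row is the pose to reach, as a shift and turn from the pose commanded when the call began; what a row does not reach only later rows make up. A row lasts 1/8 s, in which the tool goes at most 62.5 mm and 10.7 degrees, less where a joint would pass 70% of its speed; a pose out of reach is approached as far as the arm can. A call with a gripper value outside its range is refused whole. The fingers move at their own pace and stop on an object; the grip force is fixed at half the most. Time passes only in rows, so rows that repeat a pose let the fingers close. It gives the time, the measured TCP pose, the force and the opening at its end, in the units of the state.
- ctrl.get_state(): the state, without advancing time (a new reading comes with each control period).
- viewer.get_image(name): name is "side" or "top"; returns the picture (384x512x3 uint8, red, green, blue); there is no depth.
- viewer.calibration(name): a dict with "fovy" (degrees; the focal length in pixels is half the picture's height over the tangent of half this angle, whatever the lens; pixels are square), "cx", "cy" (the principal point, pixels), "k1" (the pictures are not rectified: a ray, as slopes to the right and down, at radius r is drawn at 1 + k1 r^2 times it, then the intrinsics apply), "R" (3x3) and "t" (3): a world point X has camera coordinates R X + t. Camera axes: x right, y down, z forward; pixel columns grow to the right and rows downward; lengths in m; the calibration is good to about 2 mm. A picture is of the moment at which its call begins. calibration takes no time and is no camera call.
- workorder.job_done(): hands the job in, once; it reports no verdict.
The state is a dict: "clock": time; "joints": joint angles; "qvel": joint speeds; "tau": joint torques, N m; "tcp_pos": TCP position; "orientation": TCP orientation; "force": force on the tool from outside, world axes, zero at the start; "torque": the same for the moment, N m; "grip_width": opening from 0.0 (shut) to 1.0 (fully open).
Only numpy, scipy, OpenCV 4.12 (cv2) and the standard library are available. Lean on these libraries where they do the work, as an engineer would, in place of code of your own. Each camera call takes 0.05 s, during which the arm holds its last target. There are 200 camera calls.

## Working session

There is one attempt and no reset: what is moved stays moved. The work goes in short steps, Python scripts to look and compute and a shell command to move; the robot and the scene stay as the last step left them, time stands still between calls to the robot, and variables do not carry over. Pictures are saved under pics/ and viewed, about 12 in all and at most 16, crops included, and the job is handed in when it is done.

```bash
mkdir -p pics
cat > h.py <<'E'
import numpy as np, cv2
from rig import ctrl, viewer, workorder
def cal(n):
    c=viewer.calibration(n); f=192/np.tan(np.radians(c["fovy"])/2)
    return c,f,np.array(c["R"]),np.array(c["t"])
def px2w(n,u,v,z):
    c,f,R,t=cal(n); d=np.array([(u-c["cx"])/f,(v-c["cy"])/f]); s=d.copy()
    for _ in range(30): s=d/(1+c["k1"]*(s@s))
    r=R.T@np.array([s[0],s[1],1]); o=-R.T@t
    return o+r*(z-o[2])/r[2]
def w2px(n,P):
    c,f,R,t=cal(n); p=R@np.array(P)+t; s=p[:2]/p[2]; s=s*(1+c["k1"]*(s@s))
    return s*f+[c["cx"],c["cy"]]
def snap(n,name,crop=None,k=1):
    im=viewer.get_image(n)[:,:,::-1]
    cv2.imwrite(f"pics/{name}_raw.png",im)
    if crop: im=im[crop[1]:crop[3],crop[0]:crop[2]]
    im=cv2.resize(im,None,fx=k,fy=k,interpolation=cv2.INTER_CUBIC)
    cv2.imwrite(f"pics/{name}.png",im)
E
python3 - <<'E'
from h import *
snap("top","t0",k=1.5); snap("side","s0",k=1.5)
for n in("top","side"):
    c,f,R,t=cal(n); print(n,f,c["cx"],c["cy"],c["k1"],-R.T@t,R.round(3).tolist())
s=ctrl.get_state();print(s["clock"],s["tcp_pos"],s["orientation"],s["grip_width"])
E
```

```text
top 482.2600585064564 248.7066675825959 191.16681141483585 -0.19234831437603292 [ 0.34475542 -0.01582341  1.38005583] [[0.019, -1.0, 0.0], [-0.987, -0.019, -0.159], [0.159, 0.003, -0.987]]
side 360.49598476171553 251.21155649705338 189.89754225330003 0.03435553498782468 [0.1730767  0.39117841 0.65619969] [[-0.724, -0.69, 0.017], [-0.52, 0.529, -0.67], [0.453, -0.494, -0.742]]
0.1 [0.22739012 0.50023229 0.23059682] [ 2.11774572e-01  9.77318239e-01 -7.21567263e-04 -2.63482702e-04] 1.0002995811618656
```

View pics/t0.png

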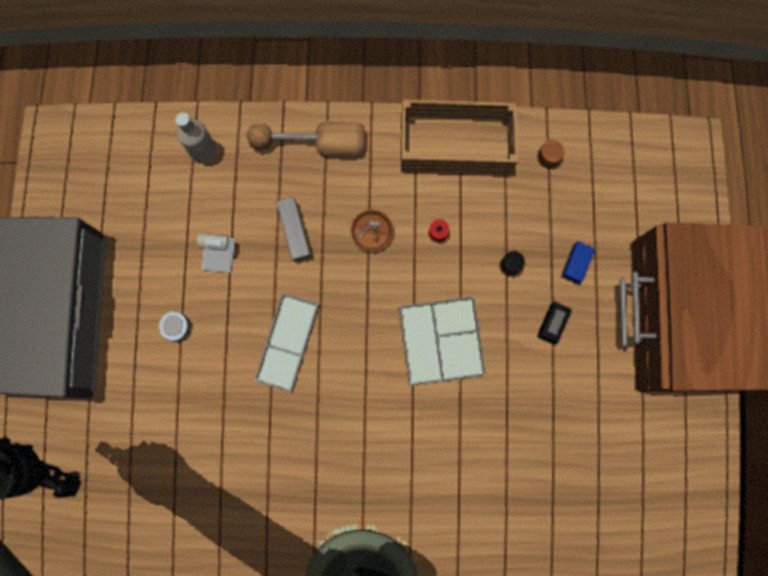

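View pics/s0.png

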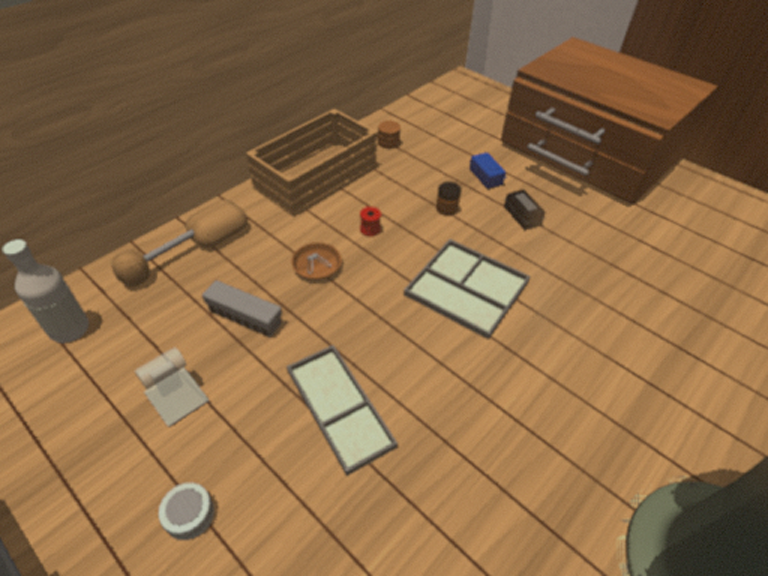

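Top view (1.5x px): the brush is at (293,229), tin (174,326), red spool (439,230), jar (513,263) and black case (555,322). tray3 is at (441,341) and tray2 at (288,342). Things that could be confused:
- **Case:** the blue block at (578,263). I choose the black one with the grey panel.
- **Jar or spool:** the brown cylinder at (551,153).
- **Tin:** the dish at (372,231).
- **Brush:** the wooden-handled tool at (305,138).

Next I compute poses and check them with overlays.

```bash
cat > ov.py <<'E'
from h import *
def box(L,W,x,y,yaw,z,cx=0,cy=0):
    c,s=np.cos(yaw),np.sin(yaw)
    return [(x+c*(cx+a*L/2)-s*(cy+b*W/2),y+s*(cx+a*L/2)+c*(cy+b*W/2),z) for a,b in((1,1),(1,-1),(-1,-1),(-1,1))]
def circ(d,x,y,z): return [(x+d/2*np.cos(a),y+d/2*np.sin(a),z) for a in np.linspace(0,6.28,40)]
def outlines(p):
    o=[]
    for k,h0,h1,L,W in(("tray3",0,.014,.152,.146),("tray2",0,.014,.176,.074),("brush",.02,.04,.12,.036),("case",0,.034,.074,.04)):
        if k in p:
            x,y,a=p[k]; o+=[box(L,W,x,y,np.radians(a),h) for h in(h0,h1)]
    for k,d,h in(("tin",.056,.028),("spool",.038,.038),("jar",.042,.05)):
        if k in p: o+=[circ(d,*p[k][:2],z) for z in(0,h)]
    return o
def draw(n,raw,out,p,crop,k):
    im=cv2.imread(f"pics/{raw}_raw.png")[crop[1]:crop[3],crop[0]:crop[2]]
    im=cv2.resize(im,None,fx=k,fy=k,interpolation=cv2.INTER_CUBIC)
    for poly in outlines(p):
        q=np.array([(w2px(n,P)+.5-crop[:2])*k for P in poly])
        cv2.polylines(im,[(q*16).astype(np.int32)],True,(255,0,255),1,cv2.LINE_AA,4)
    cv2.imwrite(f"pics/{out}.png",im)
E
python3 - <<'E'
from ov import *
T=lambda u,v,z:px2w("top",u/1.5,v/1.5,z)
p={}
for k,u,v,z in(("tin",174,326,.028),("spool",439,230,.038),("jar",513,262,.05)): p[k]=T(u,v,z)[:2]
def rect(cs,z,ux):  # cs in 1.5x px
    w=np.array([T(u,v,z)[:2] for u,v in cs]); c=w.mean(0); d=(w[0]-w[3]+w[1]-w[2]); 
    return (*c,np.degrees(np.arctan2(d[1],d[0])))
p["tray3"]=rect([(400,306),(473,298),(484,376),(410,384)],.014,0)
p["tray2"]=rect([(285,295),(318,304),(291,390),(256,381)],.014,0)
p["brush"]=rect([(278,201),(296,198),(310,257),(293,261)],.04,0)
p["case"]=rect([(551,304),(571,308),(559,342),(539,337)],.034,0)
for k in p: print(k,np.round(p[k],4))
draw("top","t0","o1",p,(95,120,405,270),2.55)
draw("side","s0","o2",p,(80,85,400,370),2)
E
```

```text
tin [0.4787 0.3657]
spool [ 0.6723 -0.1359]
jar [ 0.6107 -0.2753]
tray3 [ 0.4629 -0.1446  8.0891]
tray2 [  0.4543   0.148  -16.1571]
brush [ 0.6685  0.1404 15.6071]
case [  0.4986  -0.3582 -20.7616]
```

View pics/o1.png

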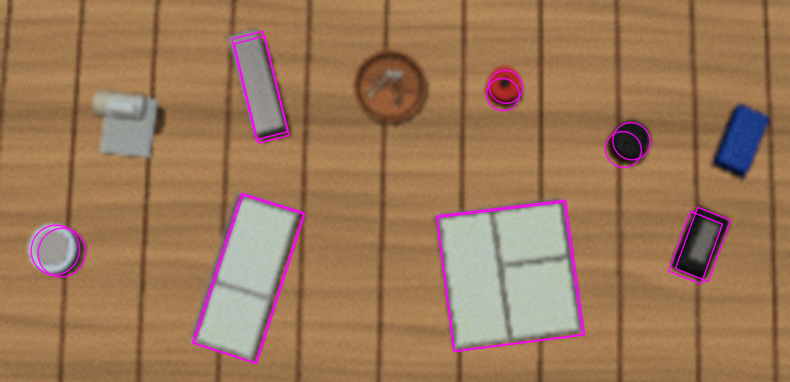

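View pics/o2.png

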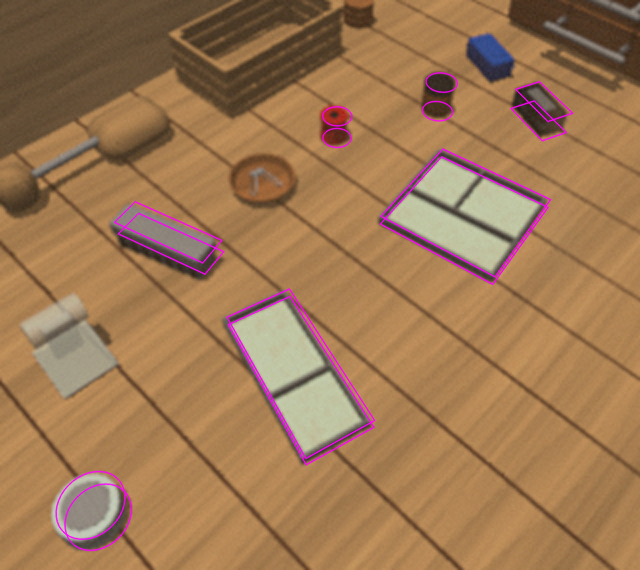

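Overlays match in the top view. In the side view they are 1–2 raw px off, about 3–4 mm, which the 10 mm fits can absorb. The case choice is confirmed: black with a grey panel at o1 (700,245), and the blue one at (742,140) is rejected. First I go above the brush.

```bash
python3 -m inch '0.441 -0.360 -0.110 0 0 40 0;0.441 -0.360 -0.110 0 0 40 0;0.441 -0.360 -0.110 0 0 40 0;0.441 -0.360 -0.110 0 0 40 0;0.441 -0.360 -0.110 0 0 40 0;0.441 -0.360 -0.110 0 0 40 0;0.441 -0.360 -0.110 0 0 40 0;0.441 -0.360 -0.110 0 0 40 0;0.441 -0.360 -0.110 0 0 40 0;0.441 -0.360 -0.110 0 0 40 0'
python3 - <<'E'
from h import *
s=ctrl.get_state();print(s["clock"],s["tcp_pos"],s["orientation"],np.round(s["qvel"],2))
snap("side","s1",(80,85,400,370),2)
E
```

```text
clock: 1.35
tcp_pos: [0.6701, 0.1382, 0.1198]
orientation: [-0.134, 0.991, -0.0, -0.001]
force: [-0.8, 0.8, -0.1]
grip_width: 1.001
1.35 [0.67011369 0.138169   0.1198172 ] [-1.34150553e-01  9.90960817e-01 -1.01779947e-04 -5.26462431e-04] [-0.31  0.38  0.53  0.17  0.01 -0.32]
```

View pics/s1.png

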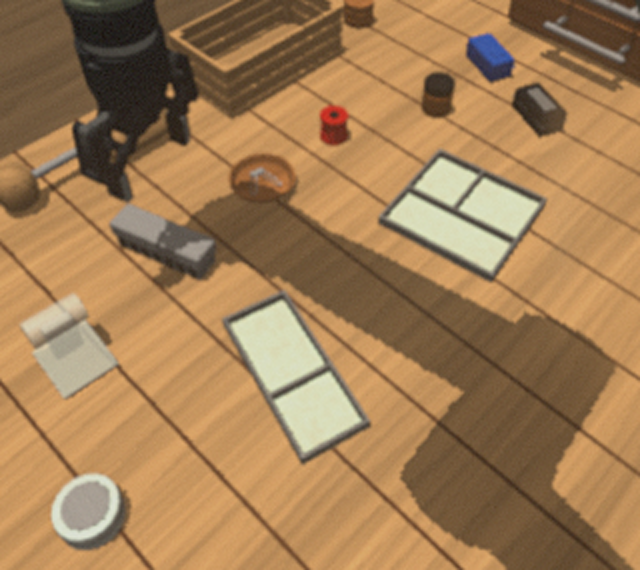

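The side view shows the gripper around (135,110) over the brush, whose top is at (165,235), with the jaws across its width and free space around it. I descend and grip.

```bash
python3 -m inch '0 0 -0.05 0 0 0 0;0 0 -0.09 0 0 0 0;0 0 -0.107 0 0 0 0;0 0 -0.107 0 0 0 0;0 0 -0.107 0 0 0 255;0 0 -0.107 0 0 0 255;0 0 -0.107 0 0 0 255;0 0 -0.107 0 0 0 255;0 0 -0.107 0 0 0 255;0 0 -0.107 0 0 0 255'
python3 - <<'E'
from h import *
s=ctrl.get_state();print(s["clock"],s["tcp_pos"],s["grip_width"]*85,s["force"])
snap("side","s2",(80,85,400,370),2)
E
```

```text
clock: 2.65
tcp_pos: [0.6701, 0.141, 0.0162]
orientation: [-0.135, 0.991, 0.0, 0.002]
force: [-0.2, 1.3, 5.4]
grip_width: 0.412
2.65 [0.67005091 0.14097934 0.0161538 ] 35.04923041271697 [-0.20147811  1.27987822  5.42985291]
```

```bash
python3 -m inch '0 0 0.04 0 0 0 255;0 0 0.09 0 0 0 255;-0.04 -0.046 0.1 0 0 -2 255;-0.08 -0.092 0.1 0 0 -4 255;-0.12 -0.139 0.1 0 0 -6 255;-0.16 -0.185 0.09 0 0 -7.5 255;-0.2 -0.231 0.06 0 0 -7.5 255;-0.213 -0.246 0.045 0 0 -7.5 255;-0.213 -0.246 0.045 0 0 -7.5 255;-0.213 -0.246 0.045 0 0 -7.5 255'
python3 - <<'E'
from ov import *
s=ctrl.get_state();print(s["clock"],s["tcp_pos"],s["grip_width"]*85,s["force"],s["orientation"])
snap("side","s3",(190,110,390,260),3.5); snap("top","t3",(220,130,360,280),3.5)
a=cv2.imread("pics/s3.png");b=cv2.imread("pics/t3.png")
b=cv2.resize(b,(int(b.shape[1]*.55),int(b.shape[0]*.55)));a=cv2.resize(a,None,fx=.7,fy=.7)
h=max(a.shape[0],b.shape[0]);pad=lambda q:cv2.copyMakeBorder(q,0,h-q.shape[0],0,0,0)
cv2.imwrite("pics/c3.png",np.hstack([pad(a),pad(b)]))
E
```

```text
clock: 3.95
tcp_pos: [0.4568, -0.1052, 0.06]
orientation: [-0.07, 0.998, -0.0, 0.001]
force: [0.3, 0.1, -1.3]
grip_width: 0.408
3.95 [ 0.45684395 -0.10523167  0.05997496] 34.706546044456694 [ 0.33412616  0.10791062 -1.26536294] [-7.02839728e-02  9.97526706e-01 -1.40147895e-04  7.84269909e-04]
```

View pics/c3.png

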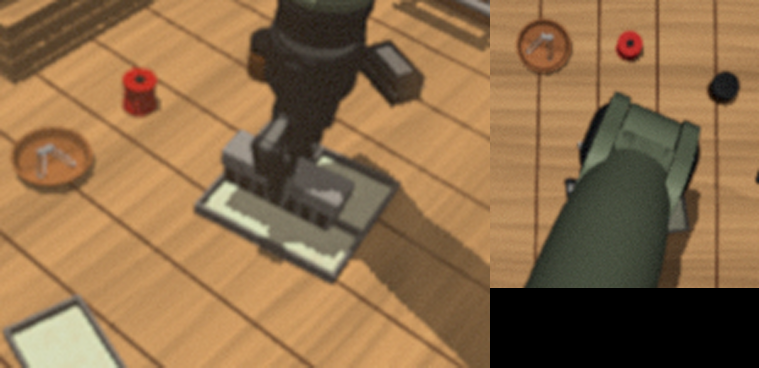

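The brush is held level above the long compartment, with steel ends at c3 (222,150) and (352,190). I check numerically whether it is centred along its length.

Run:
```python
from ov import *
for off in(-.01,0,.01):
    a=np.radians(8.1); b=box(.12,.036,.4568,-.1052,a,.084,cx=off)
    print(off,[((w2px("side",P)-[190,110])*2.45).round().tolist() for P in b])
for P in box(.152,.146,.4629,-.1446,a,.014): print(((w2px("side",P)-[190,110])*2.45).round())
```

```text
-0.01 [[233.0, 154.0], [253.0, 132.0], [370.0, 188.0], [352.0, 213.0]]
0 [[224.0, 149.0], [244.0, 128.0], [360.0, 183.0], [341.0, 208.0]]
0.01 [[215.0, 145.0], [235.0, 123.0], [350.0, 178.0], [331.0, 202.0]]
[195. 202.]
[271. 120.]
[403. 181.]
[335. 276.]
```

Offset is about +4 mm along x, so I correct it, lower and release with a small opening.

```bash
python3 -m inch '-0.004 0.001 -0.02 0 0 0 255;-0.004 0.001 -0.036 0 0 0 255;-0.004 0.001 -0.041 0 0 0 255;-0.004 0.001 -0.041 0 0 0 255;-0.004 0.001 -0.041 0 0 0 100;-0.004 0.001 -0.041 0 0 0 100;-0.004 0.001 -0.041 0 0 0 100;-0.004 0.001 0.0 0 0 0 100;-0.004 0.001 0.06 0 0 0 100;-0.004 0.001 0.1 0 0 0 0'
```

```text
clock: 5.3
tcp_pos: [0.4523, -0.1046, 0.1618]
orientation: [-0.07, 0.998, -0.0, 0.001]
force: [-0.0, -0.3, 0.6]
grip_width: 0.803
```

```bash
python3 -m inch '0.003 0.06 0 0 0 -10 0;0.007 0.12 0 0 0 -20 0;0.01 0.18 0 0 0 -30 0;0.014 0.24 0 0 0 -40 0;0.017 0.3 0 0 0 -49 0;0.02 0.36 0 0 0 -49 0;0.024 0.42 -0.03 0 0 -49 0;0.0265 0.47 -0.06 0 0 -49 0;0.0265 0.47 -0.06 0 0 -49 0;0.0265 0.47 -0.06 0 0 -49 0'
python3 - <<'E'
from ov import *
s=ctrl.get_state();print(s["clock"],s["tcp_pos"],s["orientation"])
snap("side","s4"); snap("top","t4")
p={"tray3":(.4629,-.1446,8.09),"brush":(.457,-.104,8.1),"tin":(.4787,.3657)}
draw("side","s4","o4",p,(80,85,400,370),2)
E
```

```text
clock: 6.55
tcp_pos: [0.477, 0.3668, 0.0977]
orientation: [0.349, 0.937, -0.001, -0.001]
force: [0.1, -0.5, 0.3]
grip_width: 1.003
6.55 [0.47701939 0.36675836 0.09771646] [ 3.48537113e-01  9.37294233e-01 -9.33971028e-04 -7.26925669e-04]
```

View pics/o4.png

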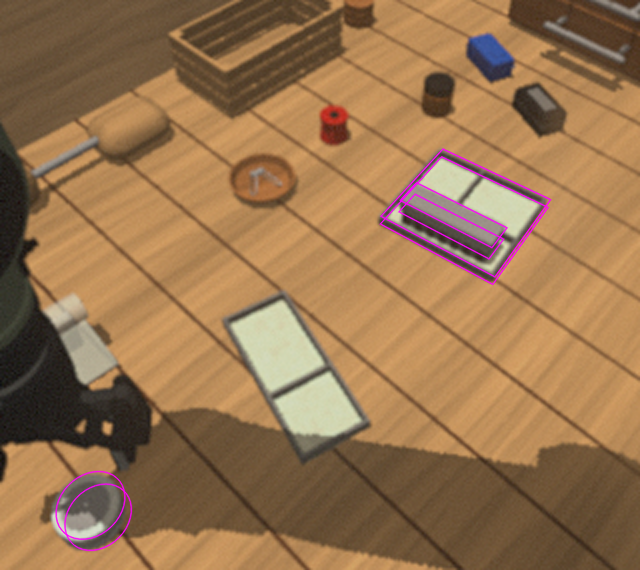

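The brush lies in the long compartment at o4 (453,215) within its walls. The tin outline at (92,510) agrees to about 3 mm. I descend and grip.

```bash
python3 -m inch '0.001 -0.001 -0.04 0 0 0 0;0.001 -0.001 -0.075 0 0 0 0;0.001 -0.001 -0.089 0 0 0 0;0.001 -0.001 -0.089 0 0 0 0;0.001 -0.001 -0.089 0 0 0 255;0.001 -0.001 -0.089 0 0 0 255;0.001 -0.001 -0.089 0 0 0 255;0.001 -0.001 -0.089 0 0 0 255;0.001 -0.001 -0.089 0 0 0 255'
```

```text
clock: 7.78
tcp_pos: [0.4808, 0.3655, 0.0125]
orientation: [0.35, 0.937, 0.001, 0.001]
force: [-0.7, -1.9, 7.2]
grip_width: 0.628
```

```bash
python3 -m inch '0 0 0.05 0 0 0 255;0 -0.03 0.1 0 0 0 255;-0.008 -0.09 0.11 0 0 0 255;-0.013 -0.15 0.11 0 0 0 255;-0.018 -0.21 0.11 0 0 0 255;-0.023 -0.27 0.11 0 0 0 255;-0.028 -0.33 0.11 0 0 0 255;-0.033 -0.39 0.11 0 0 0 255;-0.038 -0.45 0.11 0 0 0 255;-0.043 -0.51 0.11 0 0 0 255'
python3 -m inch '-0.002 -0.035 0 0 0 0 255;-0.002 -0.035 -0.04 0 0 0 255;-0.002 -0.035 -0.06 0 0 0 255;-0.002 -0.035 -0.06 0 0 0 255'
python3 - <<'E'
from ov import *
s=ctrl.get_state();print(s["clock"],s["tcp_pos"],s["orientation"],s["grip_width"]*85)
snap("side","s5"); snap("top","t5")
p={"tray3":(.4629,-.1446,8.09)}
draw("side","s5","o5",p,(200,110,380,260),3.5)
z=s["tcp_pos"][2]-.0125+.028
q=np.array([(w2px("side",P)+.5-[200,110])*3.5 for P in circ(.056,*s["tcp_pos"][:2],z)])
im=cv2.imread("pics/o5.png");cv2.polylines(im,[q.astype(np.int32)],True,(0,255,0),1);cv2.imwrite("pics/o5.png",im)
E
```

```text
clock: 9.02
tcp_pos: [0.4363, -0.1474, 0.1213]
orientation: [0.35, 0.937, -0.0, 0.001]
force: [0.7, 0.3, -0.5]
grip_width: 0.627
clock: 9.52
tcp_pos: [0.4332, -0.1799, 0.0597]
orientation: [0.35, 0.937, 0.0, -0.001]
force: [0.0, -0.6, -0.6]
grip_width: 0.624
9.525 [ 0.43318089 -0.17985113  0.05968485] [ 3.49938177e-01  9.36772075e-01  2.08839335e-04 -1.14341952e-03] 53.02519642676112
```

View pics/o5.png

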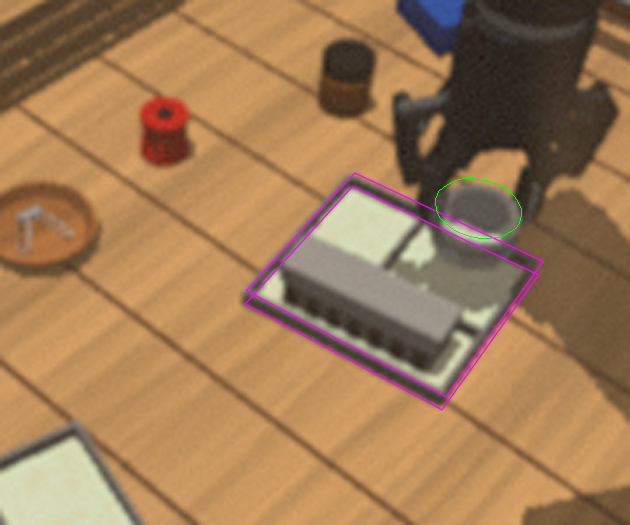

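The tin matches the predicted circle at o5 (478,209), held level over the larger short compartment. I lower it and release.

```bash
python3 -m inch '0.002 0 -0.025 0 0 0 255;0.002 0 -0.039 0 0 0 255;0.002 0 -0.044 0 0 0 255;0.002 0 -0.044 0 0 0 255;0.002 0 -0.044 0 0 0 50;0.002 0 -0.044 0 0 0 50;0.002 0 -0.044 0 0 0 50;0.002 0 -0.02 0 0 0 50;0.002 0 0.04 0 0 0 50;0.002 0 0.09 0 0 0 0'
python3 - <<'E'
from ov import *
s=ctrl.get_state();print(s["clock"],s["tcp_pos"],s["orientation"],s["force"])
E
```

```text
clock: 10.88
tcp_pos: [0.4361, -0.1803, 0.1522]
orientation: [0.35, 0.937, -0.0, 0.0]
force: [1.1, -0.2, -0.5]
grip_width: 0.985
10.875 [ 0.43611846 -0.1803104   0.15215857] [ 3.49861208e-01  9.36801533e-01 -3.47517690e-05  1.49519628e-04] [ 1.0860814  -0.21655281 -0.51651573]
```

```bash
python3 -m inch '0.05 0.01 0 0 0 10 0;0.1 0.02 0 0 0 20 0;0.15 0.03 0 0 0 30 0;0.2 0.04 0 0 0 40 0;0.236 0.0445 -0.03 0 0 49 0;0.236 0.0445 -0.07 0 0 49 0;0.236 0.0445 -0.07 0 0 49 0;0.236 0.0445 -0.07 0 0 49 0'
python3 - <<'E'
from ov import *
s=ctrl.get_state();print(s["clock"],s["tcp_pos"],s["orientation"],s["grip_width"]*85)
snap("side","s6"); snap("top","t6")
p={"tray3":(.4629,-.1446,8.09),"spool":(.6723,-.1359),"jar":(.6107,-.2753),"case":(.4986,-.3582,-20.8),"tin":(.4356,-.1798)}
draw("side","s6","o6",p,(200,90,400,260),3.5)
E
```

```text
clock: 11.88
tcp_pos: [0.6723, -0.1361, 0.0815]
orientation: [-0.07, 0.998, -0.0, 0.0]
force: [0.1, 0.1, 0.7]
grip_width: 1.001
11.875 [ 0.67234304 -0.13607261  0.0814608 ] [-6.99856603e-02  9.97547941e-01 -1.30248849e-04  3.08535611e-04] 85.06968392569256
```

View pics/o6.png

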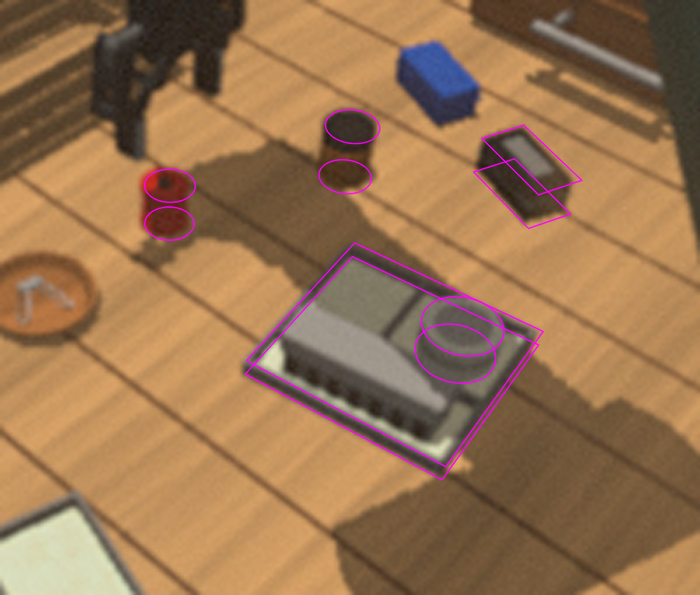

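The tin at o6 (462,330) lies flat in the larger short compartment, and the spool at (167,205) is as predicted. The case is about 5 mm off its outline, so I will refine that later. I grip the spool.

```bash
python3 -m inch '0 0 -0.04 0 0 0 0;0 0 -0.06 0 0 0 0;0 0 -0.067 0 0 0 0;0 0 -0.067 0 0 0 0;0 0 -0.067 0 0 0 255;0 0 -0.067 0 0 0 255;0 0 -0.067 0 0 0 255;0 0 -0.067 0 0 0 255;0 0 -0.067 0 0 0 255;0 0 -0.067 0 0 0 255'
```

```text
clock: 13.22
tcp_pos: [0.6731, -0.1361, 0.0144]
orientation: [-0.07, 0.998, -0.0, 0.001]
force: [0.1, 0.7, 5.2]
grip_width: 0.424
```

```bash
python3 -m inch '0 0 0.05 0 0 0 255;-0.02 -0.004 0.08 0 0 0 255;-0.07 -0.014 0.08 0 0 0 255;-0.12 -0.024 0.08 0 0 0 255;-0.164 -0.033 0.07 0 0 0 255;-0.164 -0.033 0.045 0 0 0 255;-0.164 -0.033 0.045 0 0 0 255;-0.164 -0.033 0.045 0 0 0 255'
python3 - <<'E'
from ov import *
s=ctrl.get_state();print(s["clock"],s["tcp_pos"],s["grip_width"]*85)
snap("side","s7"); p={"tray3":(.4629,-.1446,8.09)}
draw("side","s7","o7",p,(230,120,380,240),4)
z=s["tcp_pos"][2]-.0144
im=cv2.imread("pics/o7.png")
for dz in(0,.038):
    q=np.array([(w2px("side",P)+.5-[230,120])*4 for P in circ(.038,*s["tcp_pos"][:2],z+dz)]);cv2.polylines(im,[q.astype(np.int32)],True,(0,255,0),1)
cv2.imwrite("pics/o7.png",im)
E
```

```text
clock: 14.22
tcp_pos: [0.5089, -0.1689, 0.0587]
orientation: [-0.07, 0.998, -0.0, 0.0]
force: [0.6, 0.6, -0.0]
grip_width: 0.422
14.225 [ 0.50888988 -0.16894255  0.05873846] 35.87443443889365
```

View pics/o7.png

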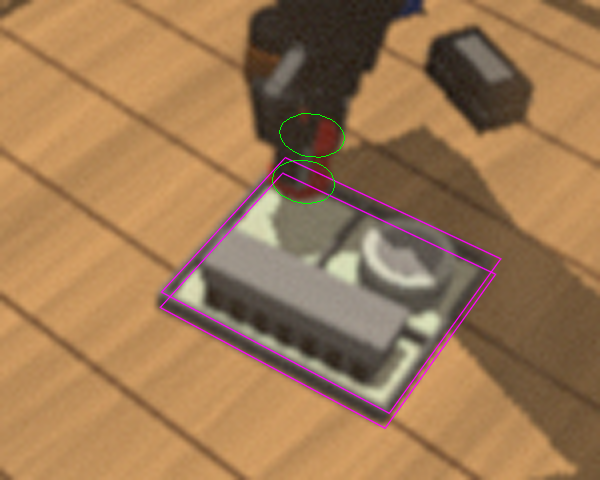

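The spool at o7 (305,160) sits in its predicted circles above the smaller compartment. I lower it and release.

```bash
python3 -m inch '0 0 -0.02 0 0 0 255;0 0 -0.036 0 0 0 255;0 0 -0.041 0 0 0 255;0 0 -0.041 0 0 0 255;0 0 -0.041 0 0 0 100;0 0 -0.041 0 0 0 100;0 0 -0.041 0 0 0 100;0 0 -0.01 0 0 0 100;0 0 0.05 0 0 0 100;0 0 0.1 0 0 0 0'
python3 - <<'E'
from ov import *
# refine case from raw s6 (side view corners read in o6, 3.5x)
raw=lambda u,v:(200+u/3.5-.5,90+v/3.5-.5)
print("jar top",px2w("side",*raw(349,127),.05))
E
```

```text
clock: 15.52
tcp_pos: [0.5082, -0.1688, 0.1602]
orientation: [-0.07, 0.998, -0.0, 0.0]
force: [0.3, -0.9, -1.2]
grip_width: 0.802
jar top [ 0.61161062 -0.27257099  0.05      ]
```

```bash
python3 -m inch '0.04 -0.04 0 0 0 -10 0;0.08 -0.08 0 0 0 -20 0;0.103 -0.105 -0.03 0 0 -24.5 0;0.103 -0.105 -0.06 0 0 -24.5 0;0.103 -0.105 -0.06 0 0 -24.5 0;0.103 -0.105 -0.11 0 0 -24.5 0;0.103 -0.105 -0.144 0 0 -24.5 0;0.103 -0.105 -0.144 0 0 -24.5 0;0.103 -0.105 -0.144 0 0 -24.5 255;0.103 -0.105 -0.144 0 0 -24.5 255'
python3 -m inch '0 0 0 0 0 0 255;0 0 0 0 0 0 255;0 0 0 0 0 0 255;0 0 0 0 0 0 255'
```

```text
clock: 16.77
tcp_pos: [0.6128, -0.2747, 0.0169]
orientation: [0.143, 0.99, -0.001, 0.002]
force: [0.2, -0.2, -0.1]
grip_width: 0.6
clock: 17.27
tcp_pos: [0.6128, -0.2747, 0.0168]
orientation: [0.143, 0.99, -0.001, 0.002]
force: [-0.7, 0.3, 6.3]
grip_width: 0.482
```

```bash
python3 -m inch '0 0 0.05 0 0 0 255;0 0 0.1 0 0 0 255;-0.025 0.05 0.1 0 0 0 255;-0.05 0.105 0.1 0 0 0 255;-0.075 0.16 0.1 0 0 0 255;-0.1 0.215 0.1 0 0 0 255;-0.125 0.27 0.1 0 0 0 255;-0.15 0.325 0.1 0 0 0 255;-0.18 0.38 0.1 0 0 0 255;-0.2075 0.437 0.1 0 0 0 255'
python3 -m inch '0 0 -0.04 0 0 0 255;0 0 -0.06 0 0 0 255;0 0 -0.06 0 0 0 255'
python3 - <<'E'
from ov import *
s=ctrl.get_state();print(s["clock"],s["tcp_pos"],s["grip_width"]*85)
snap("side","s8"); p={"tray3":(.4629,-.1446,8.09),"tray2":(.4543,.148,-16.16)}
draw("side","s8","o8",p,(180,130,400,340),2.7)
z=s["tcp_pos"][2]-.0168
im=cv2.imread("pics/o8.png")
for dz in(0,.05):
    q=np.array([(w2px("side",P)+.5-[180,130])*2.7 for P in circ(.042,*s["tcp_pos"][:2],z+dz)]);cv2.polylines(im,[q.astype(np.int32)],True,(0,255,0),1)
cv2.imwrite("pics/o8.png",im)
E
```

```text
clock: 18.52
tcp_pos: [0.4034, 0.1639, 0.1151]
orientation: [0.143, 0.99, 0.0, 0.001]
force: [1.8, 0.5, -0.8]
grip_width: 0.478
clock: 18.9
tcp_pos: [0.4029, 0.1624, 0.0538]
orientation: [0.143, 0.99, -0.0, -0.001]
force: [0.4, 0.8, -0.2]
grip_width: 0.477
18.9 [0.40291538 0.16237061 0.05377013] 40.53669642764926
```

View pics/o8.png

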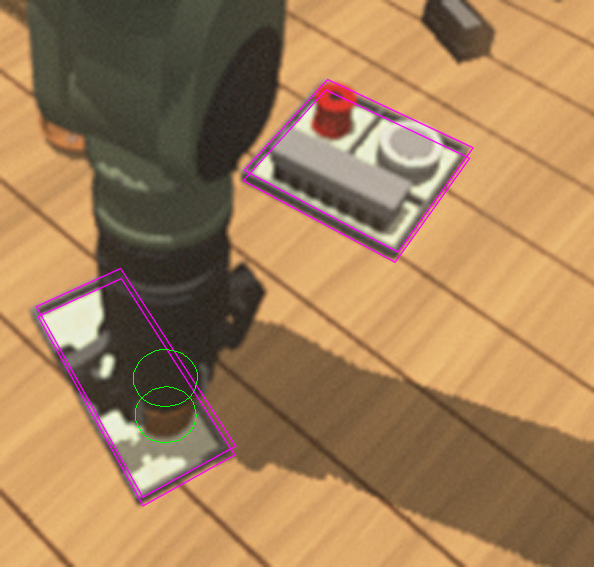

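The spool at (333,113), brush and tin all sit in tray3. The jar matches the green circle at (166,415) over the shorter compartment. I lower it and release.

```bash
python3 -m inch '0.002 0 -0.02 0 0 0 255;0.002 0 -0.03 0 0 0 255;0.002 0 -0.034 0 0 0 255;0.002 0 -0.034 0 0 0 255;0.002 0 -0.034 0 0 0 85;0.002 0 -0.034 0 0 0 85;0.002 0 -0.034 0 0 0 85;0.002 0 0.0 0 0 0 85;0.002 0 0.06 0 0 0 85;0.002 0 0.1 0 0 0 0'
python3 - <<'E'
from ov import *
from scipy.optimize import minimize
# case: dark-silhouette IoU fit in the raw start pictures (both views)
def mask(n,raw,roi):
    im=cv2.imread(f"pics/{raw}_raw.png"); m=np.zeros(im.shape[:2],np.uint8)
    x0,y0,x1,y1=roi; g=im[y0:y1,x0:x1].max(2); m[y0:y1,x0:x1]=g
    return m
for n,raw,roi in(("top","t0",(350,195,390,235)),("side","s0",(330,120,370,158))):
    im=cv2.imread(f"pics/{raw}_raw.png")[roi[1]:roi[3],roi[0]:roi[2]].astype(int)
    sat=(im[:,:,2]-im[:,:,0]); m=((sat<28)).astype(np.uint8)
    nn,l,st,_=cv2.connectedComponentsWithStats(m); j=1+st[1:,4].argmax(); m=(l==j).astype(np.uint8)
    def cost(v):
        x,y,a=v[0],v[1],np.radians(v[2]*100)
        P=[w2px(n,q)+.5-roi[:2] for h in(0,.034) for q in box(.074,.04,x,y,a,h)]
        hull=cv2.convexHull(np.array(P,np.float32)); k=np.zeros((m.shape[0]*8,m.shape[1]*8),np.uint8)
        cv2.fillPoly(k,[(hull*8).astype(np.int32)],1); M=cv2.resize(m,None,fx=8,fy=8,interpolation=0)
        return 1-(k&M).sum()/(k|M).sum()
    r=min((minimize(cost,[.5,-.36,a0/100],method="Nelder-Mead",options=dict(initial_simplex=[[.5,-.36,a0/100],[.508,-.36,a0/100],[.5,-.352,a0/100],[.5,-.36,a0/100+.08]],xatol=1e-4,fatol=1e-4)) for a0 in(-15,-22,-30)),key=lambda r:r.fun)
    print(n,m.sum(),r.x*[1,1,100],r.fun)
E
```

```text
clock: 20.2
tcp_pos: [0.4066, 0.1625, 0.1567]
orientation: [0.143, 0.99, 0.0, 0.001]
force: [-0.3, 0.0, 0.5]
grip_width: 0.858
top 352 [  0.50125913  -0.35929652 -28.31675906] 0.1870059556036816Traceback (most recent call last):
  File "<stdin>", line 18, in <module>
  File "<stdin>", line 18, in <genexpr>
    res = _minimize_neldermead(fun, x0, args, callback, bounds=bounds,
                               **options)
    fxr = func(xr)
    fx = function(np.copy(x), *(wrapper_args + args))
  File "<stdin>", line 14, in cost
  File "h.py", line 12, in w2px
    c,f,R,t=cal(n); p=R@np.array(P)+t; s=p[:2]/p[2]; s=s*(1+c["k1"]*(s@s))
            ~~~^^^
  File "h.py", line 4, in cal
    c=viewer.calibration(n); f=192/np.tan(np.radians(c["fovy"])/2)
ValueError: time passes only in moves, steps and waits
```

Next I read the case's top-face corners in o6, about (478,150), (520,126), (572,180) and (530,205), and convert them.

```bash
sed -i 's/^def cal/import functools\n@functools.lru_cache(None)\ndef cal/' h.py
python3 - <<'E'
from ov import *
raw=lambda u,v:(200+u/3.5-.5,90+v/3.5-.5)
for u,v in((478,150),(520,126),(572,180),(530,205),(527,157)): print(px2w("side",*raw(u,v),.034).round(4))
s=ctrl.get_state();print(s["clock"])
p={"case":(.5045,-.3565,-26),"tray2":(.4543,.148,-16.16)}
draw("side","s0","oa",p,(320,110,380,170),6);draw("top","t0","ob",p,(340,185,400,245),6)
cv2.imwrite("pics/o9.png",np.hstack([cv2.imread("pics/oa.png"),cv2.imread("pics/ob.png")]))
E
```

```text
[ 0.5336 -0.3383  0.034 ]
[ 0.5271 -0.3868  0.034 ]
[ 0.4619 -0.3587  0.034 ]
[ 0.4687 -0.3118  0.034 ]
[ 0.5016 -0.3579  0.034 ]
20.2
```

View pics/o9.png

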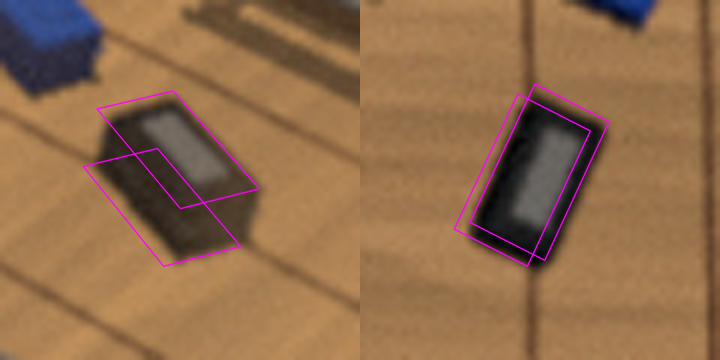

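The case is at about (0.500, -0.358) with yaw about -21°. The grip tolerates ±20 mm, so I go there.

```bash
python3 -m inch '0.01 -0.06 0 0 0 -4.5 0;0.02 -0.12 0 0 0 -4.5 0;0.03 -0.18 0 0 0 -4.5 0;0.042 -0.24 0 0 0 -4.5 0;0.054 -0.3 0 0 0 -4.5 0;0.066 -0.36 0 0 0 -4.5 0;0.078 -0.42 0 0 0 -4.5 0;0.088 -0.48 0 0 0 -4.5 0;0.0935 -0.5205 -0.03 0 0 -4.5 0;0.0935 -0.5205 -0.06 0 0 -4.5 0'
python3 -m inch '0 0 0 0 0 0 0;0 0 -0.01 0 0 0 0;0 0 -0.01 0 0 0 0'
python3 - <<'E'
from ov import *
s=ctrl.get_state();print(s["clock"],s["tcp_pos"],s["orientation"])
snap("side","s10",(260,90,400,200),4)
print([((w2px("side",(*s["tcp_pos"][:2],z))-[260,90])*4).round() for z in(0.034,s["tcp_pos"][2])])
E
```

```text
clock: 21.45
tcp_pos: [0.5, -0.3621, 0.0936]
orientation: [0.184, 0.983, -0.001, 0.001]
force: [0.2, 1.3, -0.3]
grip_width: 1.001
clock: 21.82
tcp_pos: [0.4999, -0.3576, 0.0848]
orientation: [0.181, 0.983, -0.0, 0.0]
force: [-0.6, 0.4, 0.8]
grip_width: 1.001
21.825 [ 0.49987916 -0.35764537  0.08477768] [ 1.81390311e-01  9.83411155e-01 -1.10000282e-04  2.08644969e-04]
[array([362., 179.]), array([380., 117.])]
```

View pics/s10.png

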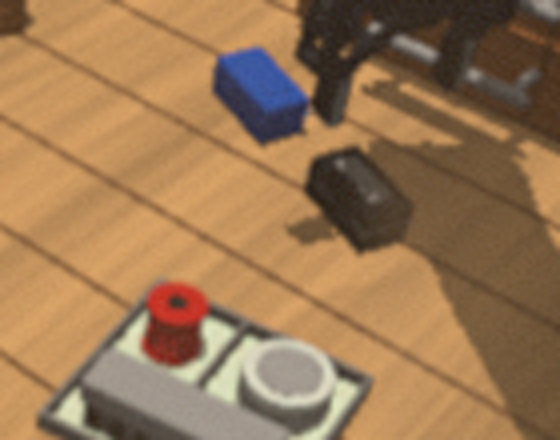

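The case's top centre in s10 is about (362,182), and the TCP projects to (362,179) at that height, so it is centred. I grip it.

```bash
python3 -m inch '0 0 -0.04 0 0 0 0;0 0 -0.065 0 0 0 0;0 0 -0.0745 0 0 0 0;0 0 -0.0745 0 0 0 0;0 0 -0.0745 0 0 0 255;0 0 -0.0745 0 0 0 255;0 0 -0.0745 0 0 0 255;0 0 -0.0745 0 0 0 255;0 0 -0.0745 0 0 0 255;0 0 -0.0745 0 0 0 255'
```

```text
clock: 23.12
tcp_pos: [0.5005, -0.3589, 0.0111]
orientation: [0.182, 0.983, -0.001, 0.001]
force: [0.1, -0.9, 7.2]
grip_width: 0.462
```

```bash
python3 -m inch '0 0 0.05 0 0 0 255;0 0 0.1 0 0 0 255;-0.001 0.06 0.11 0 0 2 255;-0.003 0.12 0.11 0 0 4.8 255;-0.005 0.18 0.11 0 0 4.8 255;-0.006 0.24 0.11 0 0 4.8 255;-0.008 0.3 0.11 0 0 4.8 255;-0.009 0.36 0.11 0 0 4.8 255;-0.011 0.42 0.11 0 0 4.8 255;-0.0125 0.48 0.11 0 0 4.8 255'
python3 -m inch '0 0.017 0 0 0 0 255;0 0.017 -0.04 0 0 0 255;0 0.017 -0.065 0 0 0 255;0 0.017 -0.065 0 0 0 255'
python3 - <<'E'
from ov import *
s=ctrl.get_state();print(s["clock"],s["tcp_pos"],s["grip_width"]*85,s["orientation"])
snap("side","s11"); p={"tray2":(.4543,.148,-16.16),"jar":(.4066,.1625)}
draw("side","s11","o11",p,(150,150,330,330),3.2)
im=cv2.imread("pics/o11.png")
n=s["orientation"]; a=2*np.arctan2(n[1],n[0])-np.pi; z=s["tcp_pos"][2]-.0111; print(np.degrees(a))
for dz in(0,.034):
    q=np.array([(w2px("side",P)+.5-[150,150])*3.2 for P in box(.074,.04,*s["tcp_pos"][:2],a,z+dz)]);cv2.polylines(im,[q.astype(np.int32)],True,(0,255,0),1)
cv2.imwrite("pics/o11.png",im)
E
```

```text
clock: 24.38
tcp_pos: [0.4869, 0.1237, 0.1201]
orientation: [0.141, 0.99, 0.0, 0.0]
force: [1.6, -0.3, -0.2]
grip_width: 0.456
clock: 24.88
tcp_pos: [0.4853, 0.1379, 0.0532]
orientation: [0.141, 0.99, -0.001, -0.002]
force: [-0.8, 0.3, -1.7]
grip_width: 0.46
24.875 [0.48526104 0.13794475 0.0532144 ] 39.08689501312412 [ 1.40923830e-01  9.90017996e-01 -7.60531694e-04 -2.06477745e-03]
-16.202655090447976
```

View pics/o11.png

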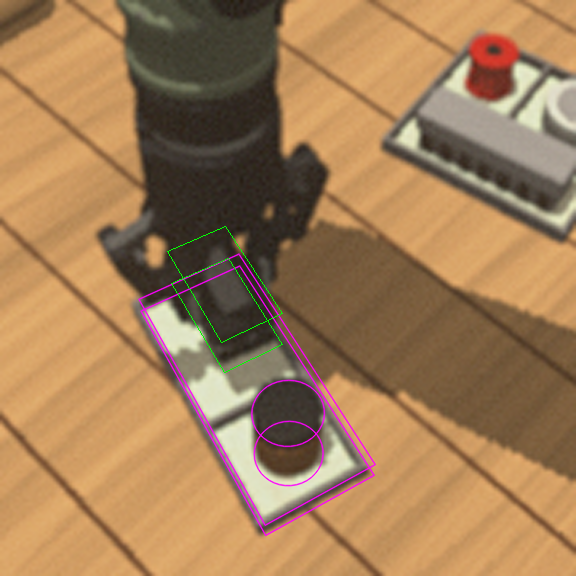

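The jar at o11 (288,430) is upright in the shorter compartment, and the case is above the longer one. I lower it and release.

```bash
python3 -m inch '0.001 0 -0.02 0 0 0 255;0.001 0 -0.034 0 0 0 255;0.001 0 -0.039 0 0 0 255;0.001 0 -0.039 0 0 0 255;0.001 0 -0.039 0 0 0 95;0.001 0 -0.039 0 0 0 95;0.001 0 -0.039 0 0 0 95;0.001 0 -0.01 0 0 0 95;0.001 0 0.05 0 0 0 95;0.001 0 0.1 0 0 0 0'
python3 -m inch '0 0.06 0.06 0 0 0 0;-0.03 0.12 0.1 0 0 0 0;-0.06 0.18 0.1 0 0 0 0;-0.1 0.23 0.1 0 0 0 0;-0.15 0.28 0.1 0 0 0 0;-0.2 0.32 0.1 0 0 0 0;-0.2 0.32 0.1 0 0 0 0;-0.2 0.32 0.1 0 0 0 0'
python3 - <<'E'
from ov import *
snap("side","s12",(60,90,390,340),2.3)
snap("top","t12",(95,120,405,270),2.55)
E
```

```text
clock: 26.18
tcp_pos: [0.4881, 0.1389, 0.1568]
orientation: [0.14, 0.99, 0.0, 0.0]
force: [1.7, 0.2, -0.5]
grip_width: 0.824
clock: 27.18
tcp_pos: [0.2856, 0.4605, 0.2548]
orientation: [0.138, 0.99, 0.0, -0.0]
force: [0.2, -0.2, -0.3]
grip_width: 1.0
```

View pics/s12.png

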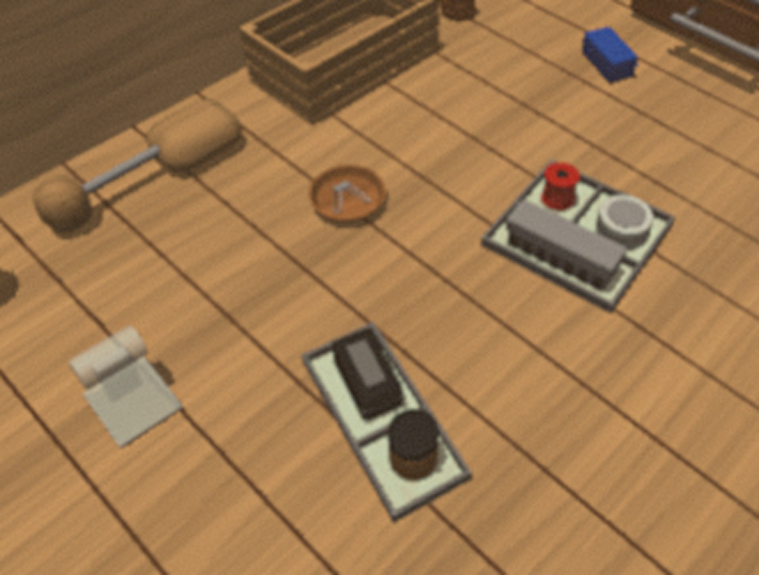

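View pics/t12.png

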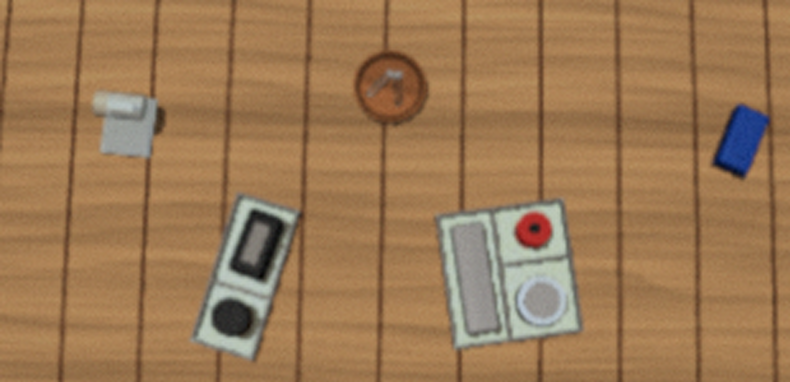

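Every item is flat inside its compartment: case (258,245), jar (233,317), brush (474,278), spool (533,230) and tin (542,300) in t12. The dish at (391,88) and stand at (128,125) are unmoved, so I hand in.

```bash
python3 -c "
from h import *
print(workorder.job_done())"
```

```text
the job is handed in; nothing more can be done
None
```

Both kits are made up and handed in, at about 27 s on the robot's clock. I packed the overnight kit first: brush, tin, then spool in tray3. The jar and the black case then went into tray2.

**Last checks:** the final side and top pictures show all five things flat and upright inside their own compartments. The dish of pins, the watch stand and the blue case are where they started, and the arm is clear of everything. The wrist force readings at the end of each move stayed under about 8 N.

**Disagreements:** the two cameras differed by about 3–5 mm on some positions, most on the case. The brush sat about 4 mm off-centre along its length in the grip, which I corrected before lowering. The fits had about 10 mm of clearance, so neither mattered. I did not separately measure how far each item ended up from its walls.

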